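Find the milling jar with the forgotten ball

TASK

One of the three closed milling jars in the stand still has a loose steel grinding ball in it. Working along from the robot's left to its right, lift each jar clear and give it a brisk shake, laying every silent one back in its own place; then hold the one that rattles out forward, level and still, well clear above the round sieve so that the analyst opposite can unscrew it there, and finish while still holding it. Leave everything else where it stands.

Things in the scene. Friction and masses are not known exactly. Their poses are not given: they have to be found in the camera images.
- jar_left: closed mill jar lying in the left place: silver cylinder 54 mm wide, 104 mm long, blue screw lid on one end (stays shut), 0.3 to 0.52 kg empty. Origin: its middle, on its axis; x along the axis to the lid. One of the three, any, hides a loose 30 mm, 0.11 kg ball in its 92 mm bore: swung 100 mm end to end, or tipped, it runs over, knocks and shifts the balance, up to 0.03 N m either way
- jar_centre: closed mill jar lying in the centre place: silver cylinder 54 mm wide, 104 mm long, blue screw lid on one end (stays shut), 0.3 to 0.52 kg empty. Origin: its middle, on its axis; x along the axis to the lid. One of the three, any, hides a loose 30 mm, 0.11 kg ball in its 92 mm bore: swung 100 mm end to end, or tipped, it runs over, knocks and shifts the balance, up to 0.03 N m either way
- jar_right: closed mill jar lying in the right place: silver cylinder 54 mm wide, 104 mm long, blue screw lid on one end (stays shut), 0.3 to 0.52 kg empty. Origin: its middle, on its axis; x along the axis to the lid. One of the three, any, hides a loose 30 mm, 0.11 kg ball in its 92 mm bore: swung 100 mm end to end, or tipped, it runs over, knocks and shifts the balance, up to 0.03 N m either way
- stand: fixed grey stand: base plate 130 (x) by 330 (y) by 8 mm, with three places 110 mm apart in a row along its y axis, each a pair of V cradles (14 mm thick, 74 mm apart, reaching 31 mm above the bench) that centre a jar lying along x; free gap of 60 mm between the two cradles. Origin: centre of its underside; +y points to the left place as seen from the robot
- place_left (a point): where the middle of a jar lying home in the left place belongs, 42 mm above the bench; axes as the stand's
- place_centre (a point): where the middle of a jar lying home in the centre place belongs, 42 mm above the bench; axes as the stand's
- place_right (a point): where the middle of a jar lying home in the right place belongs, 42 mm above the bench; axes as the stand's
- sieve: round stainless test sieve on its receiver pan, 100 mm diameter, 62 mm high, loose, 0.45 kg, on the far side of the bench beyond the stand. Origin: centre of its underside, on the bench
- bottle: bystander: amber reagent bottle with blue cap, 66 mm diameter, 145 mm tall, standing on the bench far left. Origin: centre of its underside
- beaker: bystander: empty glass beaker, 68 mm wide at the rim, 85 mm tall, standing on the bench far right. Origin: centre of its underside
- brush: bystander: sieve brush, 190 mm long, lying on the bench to the right of the stand. Origin: centre of its underside
There are look-alikes about, which are no part of the job. What is shaped like the jar_centre but yellow is not meant. What is shaped like the jar_right but red is not meant.

How it is judged (in metres and radians):
On the way, in this order (a step that is already met when the one before it is completed fails the run):
1. the left jar, lifted clear of the stand in the gripper, is shaken (faster than 0.25 m/s or 1 rad/s) (height (world z) of jar_left above 0.08 m and contact force between the fingers and jar_left above 1 N and (linear speed of jar_left above 0.25 m/s or angular speed of jar_left above 1 rad/s)), for 0.05 s.
2. the centre jar, lifted clear of the stand in the gripper, is shaken (faster than 0.25 m/s or 1 rad/s) (height (world z) of jar_centre above 0.08 m and contact force between the fingers and jar_centre above 1 N and (linear speed of jar_centre above 0.25 m/s or angular speed of jar_centre above 1 rad/s)), for 0.05 s.
3. the right jar, lifted clear of the stand in the gripper, is shaken (faster than 0.25 m/s or 1 rad/s) (height (world z) of jar_right above 0.08 m and contact force between the fingers and jar_right above 1 N and (linear speed of jar_right above 0.25 m/s or angular speed of jar_right above 1 rad/s)), for 0.05 s.
At the end, for the whole second after the job is handed in: The jar with the ball inside is gripped and still above the sieve: middles within 40 mm of each other seen from above, its axis 120 to 400 mm above the bench and within 0.25 rad of level. The other two lie at rest in their own cradles, within 25 mm and 0.1 rad of home (((contact force between any of jar_left_c0, jar_left_c1, jar_left_c2 and anything else above 0.1 N and contact force between the fingers and jar_left above 1 N and horizontal distance between jar_left and sieve below 0.04 m and height (world z) of jar_left between 0.12 and 0.4 m and angle between jar_left's own x axis and vertical between 1.32 and 1.82 rad and linear speed of jar_left below 0.03 m/s and distance between jar_centre and place_centre below 0.025 m and angle between the x axis of each of jar_centre, jar_right and the x axis of stand, either way round below 0.1 rad and linear speed of each of jar_centre, jar_right below 0.02 m/s and distance between jar_right and place_right below 0.025 m) or (contact force between any of jar_centre_c0, jar_centre_c1, jar_centre_c2 and anything else above 0.1 N and contact force between the fingers and jar_centre above 1 N and horizontal distance between jar_centre and sieve below 0.04 m and height (world z) of jar_centre between 0.12 and 0.4 m and angle between jar_centre's own x axis and vertical between 1.32 and 1.82 rad and linear speed of jar_centre below 0.03 m/s and distance between jar_left and place_left below 0.025 m and angle between the x axis of each of jar_left, jar_right and the x axis of stand, either way round below 0.1 rad and linear speed of each of jar_left, jar_right below 0.02 m/s and distance between jar_right and place_right below 0.025 m) or (contact force between any of jar_right_c0, jar_right_c1, jar_right_c2 and anything else above 0.1 N and contact force between the fingers and jar_right above 1 N and horizontal distance between jar_right and sieve below 0.04 m and height (world z) of jar_right between 0.12 and 0.4 m and angle between jar_right's own x axis and vertical between 1.32 and 1.82 rad and linear speed of jar_right below 0.03 m/s and distance between jar_left and place_left below 0.025 m and angle between the x axis of each of jar_left, jar_centre and the x axis of stand, either way round below 0.1 rad and linear speed of each of jar_left, jar_centre below 0.02 m/s and distance between jar_centre and place_centre below 0.025 m))); the arm keeps its last pose, push and grip.
It fails at once if the sieve is disturbed (moved more than 20 mm) (distance of sieve from where it was at the start of the episode above 0.02 m).
It fails at once if the bottle is disturbed (moved more than 20 mm) (distance of bottle from where it was at the start of the episode above 0.02 m).
It fails at once if the beaker is disturbed (moved more than 20 mm) (distance of beaker from where it was at the start of the episode above 0.02 m).
It fails at once if the brush is disturbed (moved more than 20 mm) (distance of brush from where it was at the start of the episode above 0.02 m).
It also fails if it takes over 72 s, if anything falls off the work surface, if the arm or the gripper's body presses on something with over 40 N, if the wrist force passes 120 N, or if a joint passes its speed limit or range.

ROBOT

A 6-joint arm with a two-finger parallel gripper is mounted at the origin on the work surface. World frame = base frame: x ahead of the robot, y to its left, z up, the work surface at z = 0. Lengths are in m, angles in degrees, forces in N, time in s.
With the tool pointing down it reaches from about 0.35 to 0.875 m from the base axis. Payload 4.2 kg.
Tool frame: the origin (TCP) lies midway between the tips of the shut fingers; the grasp point (between the pads) lies 19 mm behind it; z points along the fingers, y is the line along which they close (so a half turn about z gives the same grasp; the last joint's range is limited). The gripper opens to 87 mm and grips with 3 to 60 N. Pads are 19 mm wide; open, the fingers measure 117 mm over their backs; the gripper's body (75 mm by 190 mm) begins 51 mm behind the grasp point.
Start: joints at [-61.902, 22.042, 0.453, 0, -68.411, -14.817], TCP at [0.144, -0.608, 0.223] pointing down, gripper open.
Joint ranges: [-179.83, 179.83], [-69.29, 118.12], [-61.27, 80.66], [-181.25, 117.63], [-171.15, -9.14], [-177.46, 177.46]. Speed limits (degrees/s): [159.86, 159.86, 180, 180, 180, 180].

INTERFACE

Orientations are given as a 3x3 rotation matrix whose columns are the frame's x, y, z axes.
In Python, from station import sensors, eyes, workorder gives the robot as it stands.
- The arm moves only by the shell command python3 -m handwheel 'ROWS'. ROWS is a JSON list that holds a single list of rows (three levels of brackets), with 1 to 8 rows, each of 7 numbers: the opening from 0.0 (shut) to 1.0 (fully open), then dx, dy, dz in m, then a rotation vector rx, ry, rz in degrees; each row is the pose to reach, as a shift and turn from the pose commanded when the command began, along the tool's axes at that moment; what a row does not reach only later rows make up. A row lasts 1/10 s, in which the tool goes at most 0.05 m and 8.59 degrees, less where a joint would pass 70% of its speed; a pose out of reach is approached as far as the arm can. The fingers move at their own pace and stop on an object; the grip force is fixed at half the most. Time passes only in rows, so rows that do not move let the fingers close. It prints the time, the measured TCP pose, the force, the opening and the grip force at its end. Input that does not fit is refused with a message, and nothing moves.
- sensors.sense(): the state, without advancing time (a new reading comes with each control period).
- eyes.capture(name): name is "scene" or "top" or "wrist"; returns a dict with "pixels" (384x512x3 uint8, red, green, blue), "z_map" (384x512 float32, m along the optical axis (not along the pixel's ray), 0 where there is no reading), "K" (3x3 intrinsics, pixels), "distortion" ([k1, k2, p1, p2, k3] as OpenCV has them; the pictures are not rectified), "world_from_camera" (4x4, takes a point from camera to world coordinates). Camera axes: x right, y up, looking along -z (the intrinsics and any distortion apply to the point x, -y, -z); pixel columns grow to the right and rows downward; lengths in m; the calibration is good to about 2 mm. A picture is of the moment at which its call begins.
- workorder.finish_job(): hands the job in; it is judged then, once.
The state is a dict: "time_s": time; "joints": joint angles; "joint_velocities": joint speeds; "effort": joint torques, N m; "tcp_pos": TCP position; "ee_rot": TCP orientation; "wrist_force": force on the tool from outside, world axes, zero at the start; "moment": the same for the moment, N m; "gripper_width": opening from 0.0 (shut) to 1.0 (fully open); "gripper_force": force on a finger pad.
Only numpy, scipy, OpenCV 4.12 (cv2) and the standard library are available. Lean on these libraries where they do the work, as an engineer would, in place of code of your own. Each camera call takes 0.05 s, during which the arm holds its last target. There are 200 camera calls.

## Working session

There is one attempt and no reset: what is moved stays moved. The work goes in short steps, Python scripts to look and compute and a shell command to move; the robot and the scene stay as the last step left them, time stands still between calls to the robot, and variables do not carry over. Pictures are saved under pics/ and viewed, at most 10 in all, crops included, and the job is handed in when it is done.

```bash
ls; mkdir -p pics; cat > h.py <<'E'
import numpy as np, cv2
from station import sensors, eyes, workorder
def cap(n):
    c=eyes.capture(n); return c
def world(c):
    z=c["z_map"]; h,w=z.shape
    u,v=np.meshgrid(np.arange(w),np.arange(h))
    p=cv2.undistortPoints(np.stack([u,v],-1).reshape(-1,1,2).astype(np.float64),c["K"],np.array(c["distortion"])).reshape(h,w,2)
    P=np.stack([p[...,0]*z,-p[...,1]*z,-z,np.ones_like(z)],-1)@np.array(c["world_from_camera"]).T
    P=P[...,:3]; P[z==0]=np.nan
    return P
def save(n,img): cv2.imwrite("pics/"+n,img[...,::-1])
E
python3 - <<'E'
from h import *
s=sensors.sense(); print({k:np.round(v,3).tolist() for k,v in s.items()})
a=cap("scene");b=cap("top")
for n,c in (("scene",a),("top",b)):
    save(n+".png",c["pixels"]); np.savez(n+".npz",P=world(c),I=c["pixels"]); print(np.round(c["world_from_camera"],3), np.isnan(world(c)).mean())
save("both.png",cv2.resize(np.vstack([a["pixels"],b["pixels"]]),(400,600)))
E
```

```text
pics
{'time_s': 0.0, 'joints': [-61.904, 22.09, 0.379, -0.028, -68.413, -14.816], 'joint_velocities': [-0.044, 0.017, 0.025, -0.025, -0.06, 0.002], 'effort': [0.001, -39.066, 18.74, 4.22, 0.011, -0.0], 'tcp_pos': [0.143, -0.608, 0.221], 'ee_rot': [[-0.973, -0.23, -0.001], [-0.23, 0.973, 0.002], [0.0, 0.002, -1.0]], 'wrist_force': [-0.065, -0.632, -0.089], 'moment': [-0.0, 0.014, 0.0], 'gripper_force': 0.0, 'gripper_width': 1.002}
[[ 6.270e-01 -5.800e-01  5.200e-01  1.066e+00]
 [ 7.790e-01  4.670e-01 -4.180e-01 -5.250e-01]
 [-1.000e-03  6.670e-01  7.450e-01  9.140e-01]
 [ 0.000e+00  0.000e+00  0.000e+00  1.000e+00]] 0.0037384033203125
[[ 0.002  0.997 -0.074  0.424]
 [-1.    -0.    -0.03  -0.048]
 [-0.029  0.074  0.997  1.174]
 [ 0.     0.     0.     1.   ]] 0.003987630208333333
```

View pics/top.png

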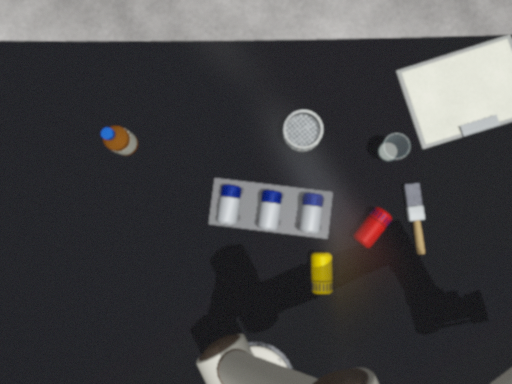

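View pics/scene.png

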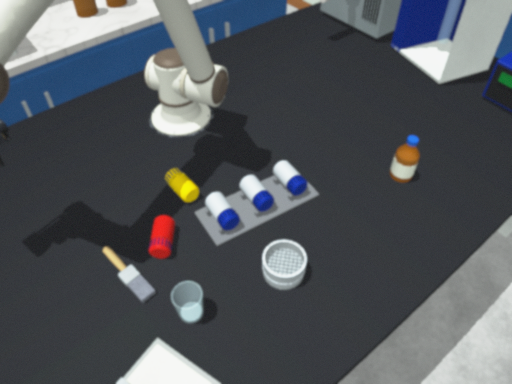

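The top view shows the jars at about (229,205), (270,210) and (312,213), with lids away from the robot. The sieve is at (303,130), bottle (116,140), beaker (395,147), brush (416,218), and the yellow and red decoys are at (321,273) and (373,227). The scene view agrees with this. Next I'll measure from both views.

```bash
python3 - <<'E'
from h import *
T=np.load("top.npz")["P"]
for n in("top","scene"):
    d=np.load(n+".npz");P=d["P"];I=d["I"].astype(int)
    def roi(c,r):
        return (np.hypot(P[...,0]-c[0],P[...,1]-c[1])<r)
    print(n,"bench z",np.nanmedian(P[roi((.42,-.2),.5)][:,2]))
    for (u,v) in [(229,205),(270,210),(312,213)]:
        c=T[v,u]; m=roi(c,.085)&(P[...,2]>.052)&(P[...,2]<.09)
        k,l,st,ce=cv2.connectedComponentsWithStats(m.astype(np.uint8))
        # component nearest to c
        j=min(range(1,k),key=lambda j:np.linalg.norm(np.nanmean(P[l==j][:,:2],0)-c[:2])-(0 if st[j,4]>50 else -1))
        q=P[l==j]; xy=q[:,:2].astype(np.float32); 
        r=cv2.minAreaRect(xy*1000)
        e=np.linalg.eigh(np.cov(xy.T))[1][:,1]; e*=np.sign(e[0])
        print("jar",np.round(r[0],1),np.round(r[1],1),round(r[2],1),"pca",round(np.degrees(np.arctan2(e[1],e[0])),1),"mean",xy.mean(0).round(4),"ztop",np.percentile(q[:,2],[50,95,99]).round(4),len(q))
    s=T[130,303]; q=P[roi(s,.09)&(P[...,2]>.05)]; r=cv2.minEnclosingCircle((q[:,:2]*1000).astype(np.float32)); print("sieve",np.round(r[0],1),r[1],np.percentile(q[:,2],98))
    c=T[210,270]
    m=roi(c,.2)&(P[...,2]>.004)&(P[...,2]<.013); 
    k,l,st,ce=cv2.connectedComponentsWithStats(m.astype(np.uint8)); 
    q=P[m&roi(c,.19)]; r=cv2.minAreaRect((q[:,:2]*1000).astype(np.float32)); print("stand",np.round(r[0],1),np.round(r[1],1),r[2])
    for nm,(u,v) in dict(bottle=(112,136),beaker=(395,147),red=(373,227),yel=(321,273)).items():print(nm,T[v,u].round(3))
E
```

```text
top bench z 0.0011812226170619944
jar [478.9  67.3] [ 50.9 103.1] 83.9 pca -6.7 mean [0.4787 0.066 ] ztop [0.0653 0.0709 0.0722] 720
jar [464.7 -41.7] [ 50.9 104.1] 82.5 pca -6.9 mean [ 0.4643 -0.0421] ztop [0.0657 0.071  0.073 ] 727
jar [ 456.7 -152.1] [ 53.4 104.1] 82.3 pca -7.4 mean [ 0.4563 -0.1517] ztop [0.0655 0.0707 0.0723] 780
sieve [ 678.5 -130.7] 52.51124572753906 0.06629890487787915
stand [464.3 -42.5] [366.1 370.4] 43.804969787597656
bottle [0.641 0.346 0.147]
beaker [ 0.638 -0.388  0.004]
red [ 0.418 -0.313  0.053]
yel [ 0.298 -0.177  0.052]
scene bench z 0.0011995414642076985
jar [479.2  64.8] [ 49.6 108.2] 79.9 pca -5.3 mean [0.485  0.0598] ztop [0.0649 0.0703 0.0717] 500
jar [465.6 -43.1] [ 51.3 107.3] 84.3 pca -4.4 mean [ 0.4705 -0.048 ] ztop [0.0649 0.0701 0.0715] 553
jar [ 457.2 -152.9] [ 51.2 106. ] 83.4 pca -5.3 mean [ 0.463  -0.1566] ztop [0.0649 0.0703 0.0716] 606
sieve [ 677.1 -130.2] 52.59174346923828 0.06512329735250347
stand [444.5 -40.1] [375.1 344. ] 81.82833099365234
bottle [0.641 0.346 0.147]
beaker [ 0.638 -0.388  0.004]
red [ 0.418 -0.313  0.053]
yel [ 0.298 -0.177  0.052]
```

```bash
cat >> h.py <<'E'
from scipy.spatial.transform import Rotation as R
def goal(yaw,tilt=0):
    "tool down, closing axis y = stand y at yaw; tilt about closing axis"
    a=np.radians(yaw); y=np.array([-np.sin(a),np.cos(a),0]); z=np.array([0,0,-1.]); 
    M=np.stack([np.cross(y,z),y,z],1); return M
def dlt(p,yaw=-6.5):
    s=sensors.sense(); E=np.array(s["ee_rot"]); 
    d=E.T@(np.array(p)-s["tcp_pos"]); r=R.from_matrix(E.T@goal(yaw)).as_rotvec(degrees=True)
    print("t",round(s["time_s"],2),"shift",d.round(4),"|d|",np.linalg.norm(d).round(3),"rot",r.round(2))
E
python3 -c "
from h import *
dlt((.479,.066,.14)); dlt((.479,.066,.222)) "
```

```text
t 0.1 shift [-0.4813  0.5786  0.0826] |d| 0.757 rot [ 0.11 -0.02 19.77]
t 0.1 shift [-0.4813  0.5787  0.0006] |d| 0.753 rot [ 0.11 -0.02 19.77]
```

```bash
python3 -m handwheel '[[[1,-0.24,0.289,0,0,0,19.8],[1,-0.24,0.289,0,0,0,19.8],[1,-0.24,0.289,0,0,0,19.8],[1,-0.24,0.289,0,0,0,19.8],[1,-0.24,0.289,0,0,0,19.8],[1,-0.24,0.289,0,0,0,19.8],[1,-0.24,0.289,0,0,0,19.8],[1,-0.24,0.289,0,0,0,19.8]]]'; python3 -c "
from h import *
dlt((.479,.066,.15)) "
```

```text
time_s: 0.9
tcp_pos: [0.3112, -0.2692, 0.2225]
ee_rot: [[-0.994, 0.111, 0.0], [0.111, 0.994, 0.0], [-0.0, 0.0, -1.0]]
wrist_force: [0.1, -0.1, 0.6]
gripper_width: 1.001
gripper_force: 0.0
t 0.9 shift [-0.1295  0.3518  0.0727] |d| 0.382 rot [0.03 0.02 0.11]
```

```bash
python3 -m handwheel '[[[1,-0.13,0.352,0.02,0,0,0],[1,-0.13,0.352,0.04,0,0,0],[1,-0.13,0.352,0.06,0,0,0],[1,-0.13,0.352,0.06,0,0,0],[1,-0.13,0.352,0.06,0,0,0],[1,-0.13,0.352,0.06,0,0,0],[1,-0.13,0.352,0.06,0,0,0],[1,-0.13,0.352,0.06,0,0,0]]]'; python3 - <<'E'
from h import *
dlt((.479,.066,.025))
c=cap("wrist");P=world(c);save("w1.png",c["pixels"]);np.savez("w1.npz",P=P,I=c["pixels"])
m=(P[...,2]>.052)&(P[...,2]<.09)
k,l,st,ce=cv2.connectedComponentsWithStats(m.astype(np.uint8))
for j in range(1,k):
    if st[j,4]>800:
        q=P[l==j];r=cv2.minAreaRect((q[:,:2]*1000).astype(np.float32));print(ce[j].round(),st[j].tolist(),np.round(r[0],1),np.round(r[1],1),round(r[2],1),np.percentile(q[:,2],[50,98]).round(4))
E
```

```text
time_s: 1.7
tcp_pos: [0.4807, 0.0659, 0.1616]
ee_rot: [[-0.994, 0.111, -0.001], [0.111, 0.994, -0.0], [0.001, -0.0, -1.0]]
wrist_force: [-0.5, 0.1, 0.6]
gripper_width: 0.999
gripper_force: 0.0
t 1.7 shift [ 1.600e-03 -1.000e-04  1.366e-01] |d| 0.137 rot [-0.02 -0.03  0.12]
[136. 181.] [106, 127, 61, 115, 5712] [463.  -41.3] [ 49.6 104.1] 83.1 [0.0644 0.0682]
[258. 186.] [231, 130, 56, 116, 5942] [478.1  67.5] [ 49.4 103.8] 83.4 [0.0644 0.0683]
[ 23. 182.] [0, 133, 55, 95, 4214] [ 446.9 -145. ] [47.  88.4] 77.2 [0.0638 0.0681]
```

View pics/w1.png

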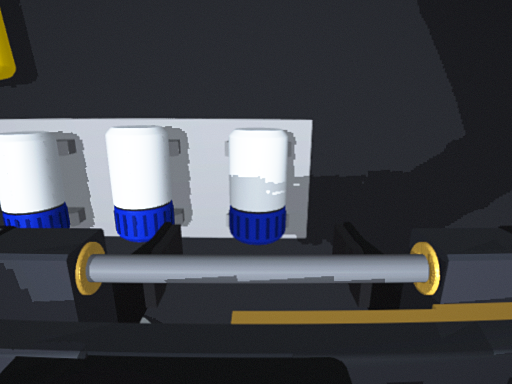

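The wrist view shows the left jar at (258,186) between its cradles, with the centre jar at (136,181). Three views agree on its middle to about 1–2 mm: (0.478, 0.067), axis height about 0.042.

```bash
python3 -m handwheel '[[[1,0.002,0.001,0.045,0,0,0],[1,0.002,0.001,0.09,0,0,0],[1,0.002,0.001,0.12,0,0,0],[1,0.002,0.001,0.136,0,0,0],[1,0.002,0.001,0.136,0,0,0],[0,0.002,0.001,0.136,0,0,0],[0,0.002,0.001,0.136,0,0,0],[0,0.002,0.001,0.136,0,0,0]]]'; python3 -m handwheel '[[[0,0,0,0,0,0,0],[0,0,0,0,0,0,0],[0,0,0,0,0,0,0],[0,0,0,0,0,0,0]]]'; python3 -c "
from h import *
s=sensors.sense();print(s['wrist_force'],s['moment'])"
```

```text
time_s: 2.55
tcp_pos: [0.4789, 0.0647, 0.0278]
ee_rot: [[-0.994, 0.113, 0.003], [0.113, 0.994, 0.001], [-0.002, 0.002, -1.0]]
wrist_force: [0.3, 1.4, -0.5]
gripper_width: 0.81
gripper_force: 0.0
time_s: 2.95
tcp_pos: [0.4793, 0.066, 0.0275]
ee_rot: [[-0.994, 0.113, 0.004], [0.113, 0.994, 0.003], [-0.003, 0.003, -1.0]]
wrist_force: [-2.4, 6.3, 2.2]
gripper_width: 0.618
gripper_force: 30.0
[-2.39658832  6.28060764  2.16025187] [ 1.69799599  0.41657823 -0.05210072]
```

```bash
python3 -m handwheel '[[[0,0,0,-0.015,0,0,0],[0,0,0,-0.04,0,0,0],[0,0,0,-0.07,0,0,0],[0,0,0,-0.1,0,0,0],[0,0,0,-0.13,0,0,0],[0,0,0,-0.13,0,0,0],[0,0,0,-0.13,0,0,0],[0,0,0,-0.13,0,0,0]]]'; cat >> h.py <<'E'
def sen(n=1):
    s=sensors.sense(); E=np.array(s["ee_rot"]); 
    print("t",round(s["time_s"],2),"tcp",np.round(s["tcp_pos"],4),"F",np.round(s["wrist_force"],2),"M_world",np.round(s["moment"],4),"M_close",round(float(E[:,1]@s["moment"]),4),"tilt x",round(np.degrees(np.arcsin(E[2,0])),2), "w",round(s["gripper_width"],3))
E
python3 -c "
from h import *
sen();dlt((.479,.066,.16))"
```

```text
time_s: 3.75
tcp_pos: [0.476, 0.0637, 0.1541]
ee_rot: [[-0.993, 0.114, -0.005], [0.114, 0.993, -0.001], [0.005, -0.002, -1.0]]
wrist_force: [-0.7, -0.6, -6.9]
gripper_width: 0.619
gripper_force: 30.0
t 3.75 tcp [0.476  0.0637 0.1541] F [-0.67 -0.6  -6.85] M_world [-0.0429 -0.0028 -0.0335] M_close -0.0076 tilt x 0.29 w 0.619
t 3.75 shift [-0.0027  0.0026 -0.0059] |d| 0.007 rot [-0.11 -0.29 -0.07]
```

```bash
python3 -c "
from h import *
sen()"; python3 -m handwheel '[[[0,0.05,0,0,0,0,0],[0,0.1,0,0,0,0,0],[0,0.1,0,0,0,0,0],[0,0.1,0,0,0,0,0],[0,0.1,0,0,0,0,0],[0,0.1,0,0,0,0,0],[0,0.1,0,0,0,0,0]]]' >/dev/null; python3 -c "
from h import *
sen()";  python3 -m handwheel '[[[0,-0.05,0,0,0,0,0],[0,-0.1,0,0,0,0,0],[0,-0.1,0,0,0,0,0],[0,-0.1,0,0,0,0,0],[0,-0.1,0,0,0,0,0],[0,-0.1,0,0,0,0,0],[0,-0.1,0,0,0,0,0]]]'  >/dev/null; python3 -c "
from h import *
sen()"; python3 -m handwheel '[[[0,0,0,0,0,0,0],[0,0,0,0,0,0,0]]]'  >/dev/null; python3 -c "
from h import *
sen()"
```

```text
t 3.75 tcp [0.476  0.0637 0.1541] F [-0.67 -0.6  -6.85] M_world [-0.0429 -0.0028 -0.0335] M_close -0.0076 tilt x 0.29 w 0.619
t 4.45 tcp [0.3792 0.0757 0.1562] F [ 0.22  0.01 -5.59] M_world [-0.0181 -0.0521 -0.0144] M_close -0.0539 tilt x 0.03 w 0.619
t 5.15 tcp [0.4774 0.0644 0.1569] F [ 0.09 -0.2  -6.19] M_world [ 0.0049 -0.0258 -0.0176] M_close -0.0251 tilt x -0.02 w 0.621
t 5.35 tcp [0.4778 0.0645 0.1569] F [ 0.52 -0.5  -6.12] M_world [-0.045  -0.0026  0.0151] M_close -0.0076 tilt x -0.04 w 0.622
```

```bash
cat >> h.py <<'E'
def avg(n=8):
    L=[]
    for i in range(n):
        eyes.capture("wrist"); s=sensors.sense(); L.append(np.r_[np.array(s["ee_rot"])[:,1]@s["moment"],s["wrist_force"][2]])
    L=np.array(L); print("avg M_close %.4f +- %.4f  Fz %.3f"%(L[:,0].mean(),L[:,0].std()/n**.5,L[:,1].mean())); sen()
E
python3 -c "
from h import *
avg()"; python3 -m handwheel '[[[0,0.05,0,0,0,0,0],[0,0.1,0,0,0,0,0],[0,0.1,0,0,0,0,0],[0,0.1,0,0,0,0,0],[0,0.1,0,0,0,0,0],[0,0.1,0,0,0,0,0]]]' >/dev/null; python3 -c "
from h import *
avg()"
```

```text
avg M_close 0.0275 +- 0.0079  Fz -5.864
t 5.75 tcp [0.478  0.0643 0.1565] F [-0.17 -0.9  -5.19] M_world [-0.0218  0.0243  0.0421] M_close 0.0217 tilt x 0.0 w 0.617
avg M_close -0.0483 +- 0.0083  Fz -6.211
t 6.75 tcp [0.3788 0.0756 0.1565] F [ 0.45  0.79 -6.32] M_world [ 0.0014 -0.0524 -0.0373] M_close -0.0519 tilt x 0.01 w 0.623
```

```bash
python3 -m handwheel '[[[0,-0.03,0,0,0,0,0],[0,-0.07,0,0,0,0,0],[0,-0.1,0,0,0,0,0],[0,-0.1,0,0,0,0,0],[0,-0.1,0,0.04,0,0,0],[0,-0.1,0,0.08,0,0,0],[0,-0.1,0,0.1,0,0,0],[0,-0.1,0,0.11,0,0,0]]]'; python3 -c "
from h import *
dlt((.479,.066,.0275))"
```

```text
time_s: 7.55
tcp_pos: [0.4763, 0.0636, 0.0444]
ee_rot: [[-0.993, 0.114, -0.005], [0.114, 0.994, -0.002], [0.004, -0.003, -1.0]]
wrist_force: [0.2, -0.4, -5.8]
gripper_width: 0.621
gripper_force: 30.0
t 7.55 shift [-0.0024  0.0027  0.0168] |d| 0.017 rot [-0.16 -0.25 -0.03]
```

```bash
python3 -m handwheel '[[[0,-0.001,0.002,0.008,0,0,0],[0,-0.001,0.002,0.014,0,0,0],[0,-0.001,0.002,0.019,0,0,0],[0,-0.001,0.002,0.019,0,0,0],[1,-0.001,0.002,0.019,0,0,0],[1,-0.001,0.002,0.019,0,0,0],[1,-0.001,0.002,0.019,0,0,0],[1,-0.001,0.002,0.019,0,0,0]]]'; python3 -m handwheel '[[[1,0,0,0,0,0,0],[1,0,0,-0.04,0,0,0],[1,0,0,-0.08,0,0,0],[1,0,0,-0.12,0,0,0],[1,0,0,-0.13,0,0,0],[1,0,0,-0.13,0,0,0]]]'; cat > jars.py <<'E'
from h import *
import sys
for n in sys.argv[1:]:
    c=cap(n);P=world(c);m=(P[...,2]>.052)&(P[...,2]<.09)&(P[...,0]<.6)&(P[...,0]>.36)&(P[...,1]>-.24)&(P[...,1]<.15)
    k,l,st,ce=cv2.connectedComponentsWithStats(m.astype(np.uint8))
    for j in range(1,k):
        if st[j,4]>300:
            q=P[l==j];r=cv2.minAreaRect((q[:,:2]*1000).astype(np.float32));print(n,ce[j].round(),np.round(r[0],1),np.round(r[1],1),round(r[2],1),np.percentile(q[:,2],[50,98]).round(4))
E
python3 jars.py wrist; python3 -c "
from h import *
sen();dlt((.4645,-.0425,.157)) "
```

```text
time_s: 8.35
tcp_pos: [0.4799, 0.0665, 0.0283]
ee_rot: [[-0.994, 0.113, 0.002], [0.113, 0.994, 0.001], [-0.002, 0.001, -1.0]]
wrist_force: [-0.2, 0.4, -0.3]
gripper_width: 0.892
gripper_force: 0.0
time_s: 8.95
tcp_pos: [0.4802, 0.0667, 0.1595]
ee_rot: [[-0.994, 0.113, 0.004], [0.113, 0.994, 0.002], [-0.004, 0.003, -1.0]]
wrist_force: [-0.1, 0.6, -0.2]
gripper_width: 1.003
gripper_force: 0.0
wrist [134. 182.] [462.7 -41.2] [ 50.  103.5] 82.5 [0.0644 0.0682]
wrist [257. 187.] [479.   67.6] [ 49.3 104. ] 83.0 [0.0644 0.0681]
wrist [ 21. 184.] [ 445.6 -142.7] [47.8 86.1] 73.9 [0.0634 0.068 ]
t 9.0 tcp [0.479  0.0663 0.1576] F [ 0.52 -0.76 -0.95] M_world [-0.0227 -0.0377 -0.0098] M_close -0.0401 tilt x -0.03 w 0.998
t 9.0 shift [ 0.002  -0.1097  0.0005] |d| 0.11 rot [ 0.05  0.03 -0.04]
```

```bash
python3 -m handwheel '[[[1,0.002,-0.04,0,0,0,0],[1,0.002,-0.08,0,0,0,0],[1,0.002,-0.109,0,0,0,0],[1,0.002,-0.109,0,0,0,0],[1,0.002,-0.109,0.045,0,0,0],[1,0.002,-0.109,0.09,0,0,0],[1,0.002,-0.109,0.12,0,0,0],[1,0.002,-0.109,0.13,0,0,0]]]';python3 -m handwheel '[[[1,0,0,0,0,0,0],[0,0,0,0,0,0,0],[0,0,0,0,0,0,0],[0,0,0,0,0,0,0],[0,0,0,0,0,0,0],[0,0,0,0,0,0,0],[0,0,0,0,0,0,0],[0,0,0,0,0,0,0]]]'
```

```text
time_s: 9.8
tcp_pos: [0.4614, -0.0423, 0.0234]
ee_rot: [[-0.993, 0.114, -0.01], [0.114, 0.993, -0.002], [0.009, -0.003, -1.0]]
wrist_force: [-0.6, 0.1, -0.3]
gripper_width: 1.003
gripper_force: 0.0
time_s: 10.6
tcp_pos: [0.465, -0.0425, 0.0282]
ee_rot: [[-0.994, 0.113, 0.0], [0.113, 0.994, -0.001], [-0.0, -0.001, -1.0]]
wrist_force: [-0.3, -5.4, 6.4]
gripper_width: 0.613
gripper_force: 30.0
```

```bash
python3 -m handwheel '[[[0,0,0,-0.015,0,0,0],[0,0,0,-0.04,0,0,0],[0,0,0,-0.07,0,0,0],[0,0,0,-0.1,0,0,0],[0,0,0,-0.13,0,0,0],[0,0,0,-0.13,0,0,0],[0,0,0,-0.13,0,0,0],[0,0,0,-0.13,0,0,0]]]'; python3 -c "
from h import *
sen()"
```

```text
time_s: 11.4
tcp_pos: [0.4631, -0.0419, 0.1554]
ee_rot: [[-0.993, 0.114, -0.005], [0.114, 0.993, -0.0], [0.005, -0.001, -1.0]]
wrist_force: [0.2, -0.2, -4.4]
gripper_width: 0.621
gripper_force: 30.0
t 11.4 tcp [ 0.4631 -0.0419  0.1554] F [ 0.24 -0.15 -4.36] M_world [-0.0076 -0.0139  0.005 ] M_close -0.0147 tilt x 0.26 w 0.621
```

```bash
python3 -m handwheel '[[[0,-0.05,0,0,0,0,0],[0,-0.1,0,0,0,0,0],[0,-0.1,0,0,0,0,0],[0,-0.1,0,0,0,0,0],[0,-0.1,0,0,0,0,0],[0,-0.1,0,0,0,0,0]]]' >/dev/null; python3 -c "
from h import *
avg(10)";  python3 -m handwheel '[[[0,0.05,0,0,0,0,0],[0,0.1,0,0,0,0,0],[0,0.1,0,0,0,0,0],[0,0.1,0,0,0,0,0],[0,0.1,0,0,0,0,0],[0,0.1,0,0,0,0,0]]]'  >/dev/null; python3 -c "
from h import *
avg(10)"
```

```text
avg M_close -0.0170 +- 0.0081  Fz -3.890
t 12.5 tcp [ 0.5642 -0.0532  0.1577] F [-0.3   0.31 -3.53] M_world [-0.1118 -0.0067 -0.0542] M_close -0.0194 tilt x -0.02 w 0.617
avg M_close -0.0105 +- 0.0087  Fz -4.064
t 13.6 tcp [ 0.4649 -0.0419  0.1575] F [ 1.23  0.54 -4.1 ] M_world [-0.0181 -0.0466  0.0044] M_close -0.0484 tilt x 0.01 w 0.62
```

The centre jar is silent: its moment didn't change when swung, and it weighs about 4 N. The left jar changed by 0.076 N m and weighs about 6 N, more than any empty jar could. I'll lay the centre jar back.

```bash
python3 -m handwheel '[[[0,0,-0.001,0.04,0,0,0],[0,0,-0.001,0.08,0,0,0],[0,0,-0.001,0.105,0,0,0],[0,0,-0.001,0.118,0,0,0],[0,0,-0.001,0.125,0,0,0],[0,0,-0.001,0.129,0,0,0],[0,0,-0.001,0.129,0,0,0],[0,0,-0.001,0.129,0,0,0]]]'; python3 -m handwheel '[[[1,0,0,0,0,0,0],[1,0,0,0,0,0,0],[1,0,0,0,0,0,0],[1,0,0,0,0,0,0],[1,0,0,-0.04,0,0,0],[1,0,0,-0.08,0,0,0],[1,0,0,-0.13,0,0,0],[1,0,0,-0.13,0,0,0]]]'; python3 jars.py wrist; python3 -c "
from h import *
dlt((.457,-.152,.157)) "
```

```text
time_s: 14.4
tcp_pos: [0.4656, -0.0427, 0.0293]
ee_rot: [[-0.994, 0.113, 0.002], [0.113, 0.994, 0.0], [-0.002, 0.001, -1.0]]
wrist_force: [0.4, -0.5, -3.8]
gripper_width: 0.621
gripper_force: 30.0
time_s: 15.2
tcp_pos: [0.4695, -0.0423, 0.1655]
ee_rot: [[-0.994, 0.112, 0.015], [0.112, 0.994, 0.002], [-0.015, 0.003, -1.0]]
wrist_force: [0.4, 0.4, -0.8]
gripper_width: 0.995
gripper_force: 0.0
wrist [256. 179.] [464.  -41.4] [ 49.  104.2] 82.9 [0.0644 0.0683]
wrist [375. 180.] [478.1  66.7] [ 49.2 102.9] 83.1 [0.0644 0.0682]
wrist [136. 182.] [ 455.1 -151. ] [ 49.  104.2] 82.3 [0.0643 0.0681]
t 15.25 shift [-0.0023 -0.1101  0.0049] |d| 0.11 rot [0.16 0.5  0.  ]
```

```bash
python3 -m handwheel '[[[1,-0.003,-0.04,0,0,0,0],[1,-0.003,-0.08,0,0,0,0],[1,-0.003,-0.109,0,0,0,0],[1,-0.003,-0.109,0,0,0,0],[1,-0.003,-0.109,0.045,0,0,0],[1,-0.003,-0.109,0.09,0,0,0],[1,-0.003,-0.109,0.12,0,0,0],[1,-0.003,-0.109,0.13,0,0,0]]]';python3 -m handwheel '[[[1,0,0,0,0,0,0],[0,0,0,0,0,0,0],[0,0,0,0,0,0,0],[0,0,0,0,0,0,0],[0,0,0,0,0,0,0],[0,0,0,0,0,0,0],[0,0,0,0,0,0,0],[0,0,0,0,0,0,0]]]'
```

```text
time_s: 16.05
tcp_pos: [0.4522, -0.151, 0.0249]
ee_rot: [[-0.993, 0.114, -0.008], [0.114, 0.993, 0.0], [0.008, -0.001, -1.0]]
wrist_force: [-0.0, 0.6, 0.8]
gripper_width: 0.998
gripper_force: 0.0
time_s: 16.85
tcp_pos: [0.4556, -0.1522, 0.0293]
ee_rot: [[-0.994, 0.113, 0.001], [0.113, 0.994, -0.001], [-0.001, -0.001, -1.0]]
wrist_force: [-0.1, -4.7, 5.4]
gripper_width: 0.619
gripper_force: 30.0
```

```bash
python3 -m handwheel '[[[0,0,0,-0.015,0,0,0],[0,0,0,-0.04,0,0,0],[0,0,0,-0.07,0,0,0],[0,0,0,-0.1,0,0,0],[0,0,0,-0.13,0,0,0],[0,0,0,-0.13,0,0,0],[0,0,0,-0.13,0,0,0],[0,0,0,-0.13,0,0,0]]]'; python3 -c "
from h import *
sen()"
```

```text
time_s: 17.65
tcp_pos: [0.4534, -0.1511, 0.1561]
ee_rot: [[-0.993, 0.114, -0.005], [0.114, 0.993, 0.001], [0.005, 0.001, -1.0]]
wrist_force: [-0.1, 0.2, -5.1]
gripper_width: 0.617
gripper_force: 30.0
t 17.65 tcp [ 0.4534 -0.1511  0.1561] F [-0.13  0.21 -5.12] M_world [ 0.0259 -0.047   0.0085] M_close -0.0437 tilt x 0.3 w 0.617
```

```bash
python3 -m handwheel '[[[0,-0.05,0,0,0,0,0],[0,-0.1,0,0,0,0,0],[0,-0.1,0,0,0,0,0],[0,-0.1,0,0,0,0,0],[0,-0.1,0,0,0,0,0],[0,-0.1,0,0,0,0,0]]]' >/dev/null; python3 -c "
from h import *
avg(10)";  python3 -m handwheel '[[[0,0.05,0,0,0,0,0],[0,0.1,0,0,0,0,0],[0,0.1,0,0,0,0,0],[0,0.1,0,0,0,0,0],[0,0.1,0,0,0,0,0],[0,0.1,0,0,0,0,0]]]'  >/dev/null; python3 -c "
from h import *
avg(10)"
```

```text
avg M_close -0.0067 +- 0.0091  Fz -4.950
t 18.75 tcp [ 0.5547 -0.1628  0.1587] F [ 0.41  0.61 -4.66] M_world [ 0.0417 -0.0379  0.0182] M_close -0.0329 tilt x -0.02 w 0.617
avg M_close -0.0147 +- 0.0108  Fz -4.925
t 19.85 tcp [ 0.4554 -0.1515  0.1585] F [-0.12 -0.07 -4.95] M_world [-0.0305 -0.0013 -0.0126] M_close -0.0048 tilt x 0.01 w 0.621
```

The right jar is silent too, so the ball is in the left jar. I'll lay the right one back.

```bash
python3 -m handwheel '[[[0,0,-0.001,0.04,0,0,0],[0,0,-0.001,0.08,0,0,0],[0,0,-0.001,0.105,0,0,0],[0,0,-0.001,0.118,0,0,0],[0,0,-0.001,0.125,0,0,0],[0,0,-0.001,0.129,0,0,0],[0,0,-0.001,0.129,0,0,0],[0,0,-0.001,0.129,0,0,0]]]'; python3 -m handwheel '[[[1,0,0,0,0,0,0],[1,0,0,0,0,0,0],[1,0,0,0,0,0,0],[1,0,0,0,0,0,0],[1,0,0,-0.04,0,0,0],[1,0,0,-0.08,0,0,0],[1,0,0,-0.13,0,0,0],[1,0,0,-0.13,0,0,0]]]'; python3 -m handwheel '[[[1,0,0,0,0,0,0],[1,0,0,0,0,0,0]]]'; python3 jars.py wrist; python3 -c "
from h import *
dlt((.479,.067,.157)) "
```

```text
time_s: 20.65
tcp_pos: [0.4561, -0.1525, 0.0304]
ee_rot: [[-0.994, 0.113, 0.002], [0.113, 0.994, -0.0], [-0.002, 0.0, -1.0]]
wrist_force: [0.3, 0.8, -4.9]
gripper_width: 0.621
gripper_force: 30.0
time_s: 21.45
tcp_pos: [0.46, -0.1531, 0.1666]
ee_rot: [[-0.994, 0.112, 0.015], [0.112, 0.994, -0.002], [-0.016, -0.0, -1.0]]
wrist_force: [1.2, 0.9, -0.2]
gripper_width: 0.998
gripper_force: 0.0
time_s: 21.65
tcp_pos: [0.4543, -0.1524, 0.1586]
ee_rot: [[-0.993, 0.114, -0.002], [0.114, 0.993, 0.0], [0.002, 0.0, -1.0]]
wrist_force: [0.3, -0.5, -0.8]
gripper_width: 1.004
gripper_force: 0.0
wrist [380. 184.] [463.5 -42.4] [ 49.7 103.9] 83.9 [0.0644 0.0682]
wrist [258. 191.] [ 456.  -151.1] [ 49.4 104.2] 82.8 [0.0644 0.0682]
wrist [491. 184.] [468.3  56.9] [85.8 40.1] 1.8 [0.0632 0.068 ]
t 21.7 shift [0.0003 0.2208 0.0012] |d| 0.221 rot [-0.   -0.17 -0.03]
```

```bash
python3 -m handwheel '[[[1,0,0.04,0,0,0,0],[1,0,0.09,0,0,0,0],[1,0,0.14,0,0,0,0],[1,0,0.18,0,0,0,0],[1,0,0.21,0,0,0,0],[1,0,0.22,0,0,0,0],[1,0,0.22,0,0,0,0],[1,0,0.22,0,0,0,0]]]'; python3 -m handwheel '[[[1,0,0,0.04,0,0,0],[1,0,0,0.08,0,0,0],[1,0,0,0.11,0,0,0],[1,0,0,0.13,0,0,0],[1,0,0,0.13,0,0,0]]]'; python3 -m handwheel '[[[0,0,0,0,0,0,0],[0,0,0,0,0,0,0],[0,0,0,0,0,0,0],[0,0,0,0,0,0,0],[0,0,0,0,0,0,0],[0,0,0,0,0,0,0],[0,0,0,0,0,0,0]]]'
```

```text
time_s: 22.5
tcp_pos: [0.4796, 0.0653, 0.1586]
ee_rot: [[-0.993, 0.114, -0.002], [0.114, 0.993, -0.001], [0.002, -0.001, -1.0]]
wrist_force: [-0.1, -0.2, -0.0]
gripper_width: 1.0
gripper_force: 0.0
time_s: 23.0
tcp_pos: [0.4778, 0.0636, 0.0269]
ee_rot: [[-0.993, 0.116, -0.007], [0.116, 0.993, -0.003], [0.007, -0.004, -1.0]]
wrist_force: [-1.6, 0.1, 0.1]
gripper_width: 0.997
gripper_force: 0.0
time_s: 23.7
tcp_pos: [0.4805, 0.0662, 0.0301]
ee_rot: [[-0.994, 0.113, 0.001], [0.113, 0.994, 0.0], [-0.001, 0.0, -1.0]]
wrist_force: [-0.4, -0.2, 5.2]
gripper_width: 0.618
gripper_force: 30.0
```

```bash
python3 -m handwheel '[[[0,0,0,-0.01,0,0,0],[0,0,0,-0.03,0,0,0],[0,0,0,-0.06,0,0,0],[0,0,0,-0.1,0,0,0],[0,0,0,-0.14,0,0,0],[0,0,0,-0.17,0,0,0],[0,0,0,-0.18,0,0,0],[0,0,0,-0.18,0,0,0]]]';python3 -m handwheel '[[[0,0,0,0,0,0,0]]]'; python3 -c "
from h import *
dlt((.678,-.1305,.205)) "
```

```text
time_s: 24.5
tcp_pos: [0.4798, 0.0663, 0.2097]
ee_rot: [[-0.993, 0.114, 0.0], [0.114, 0.993, 0.001], [-0.0, 0.001, -1.0]]
wrist_force: [-0.5, -0.3, -7.1]
gripper_width: 0.623
gripper_force: 30.0
time_s: 24.6
tcp_pos: [0.4784, 0.0657, 0.2071]
ee_rot: [[-0.993, 0.114, -0.005], [0.114, 0.993, -0.001], [0.005, -0.001, -1.0]]
wrist_force: [-0.8, -0.3, -6.4]
gripper_width: 0.615
gripper_force: 30.0
t 24.6 shift [-0.2207 -0.1721  0.0013] |d| 0.28 rot [-0.08 -0.28 -0.06]
```

```bash
python3 -m handwheel '[[[0,-0.02,-0.015,0,0,0,0],[0,-0.05,-0.04,0,0,0,0],[0,-0.09,-0.07,0,0,0,0],[0,-0.13,-0.1,0,0,0,0],[0,-0.165,-0.13,0,0,0,0],[0,-0.195,-0.155,0,0,0,0],[0,-0.215,-0.168,0,0,0,0],[0,-0.22,-0.172,0,0,0,0]]]';python3 -m handwheel '[[[0,0,0,0,0,0,0],[0,0,0,0,0,0,0],[0,0,0,0,0,0,0],[0,0,0,0,0,0,0],[0,0,0,0,0,0,0]]]'; python3 - <<'E'
from h import *
dlt((.678,-.1305,.205));sen()
a=cap("scene");b=cap("top");save("e.png",np.hstack([a["pixels"][100:340,130:400],b["pixels"][60:300,150:420]]))
P=world(a)
m=(P[...,2]>.12)&(P[...,2]<.235)&(np.hypot(P[...,0]-.678,P[...,1]+.13)<.09)
blue=m&(a["pixels"][...,2].astype(int)-a["pixels"][...,0]>60); wh=m&(a["pixels"].min(-1)>140)
for q in(P[blue],P[wh]):print(len(q),q.mean(0).round(3),np.percentile(q[:,2],[2,98]).round(3))
E
python3 jars.py top
```

```text
time_s: 25.4
tcp_pos: [0.6795, -0.1318, 0.204]
ee_rot: [[-0.993, 0.116, -0.007], [0.116, 0.993, 0.0], [0.007, -0.001, -1.0]]
wrist_force: [-0.7, 0.5, -6.5]
gripper_width: 0.62
gripper_force: 30.0
time_s: 25.9
tcp_pos: [0.679, -0.1291, 0.2101]
ee_rot: [[-0.994, 0.113, 0.0], [0.113, 0.994, 0.0], [-0.0, 0.0, -1.0]]
wrist_force: [0.0, 0.8, -5.5]
gripper_width: 0.623
gripper_force: 30.0
t 25.9 shift [ 0.0008 -0.0015  0.0051] |d| 0.005 rot [0.01 0.03 0.03]
t 25.9 tcp [ 0.679  -0.1291  0.2101] F [ 0.04  0.83 -5.52] M_world [-0.0159  0.0393  0.0197] M_close 0.0373 tilt x -0.03 w 0.623
181 [ 0.725 -0.143  0.224] [0.207 0.234]
top [269. 209.] [465.1 -41.9] [ 50.8 103.7] 82.4 [0.0655 0.072 ]
top [311. 212.] [ 457.2 -153.1] [ 52.9 103.6] 83.3 [0.0654 0.0714]<stdin>:7: RuntimeWarning: Mean of empty slice.
  ret = um.true_divide(
Traceback (most recent call last):
IndexError: index -1 is out of bounds for axis 0 with size 0
```

View pics/e.png

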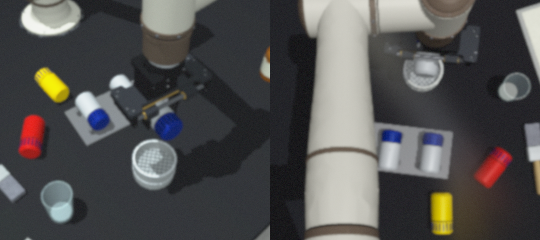

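The left half (scene view) shows the jar held near (165,122), clear above the sieve at (155,162). The right half (top view) shows the jar over the sieve and the other two jars lying home. I still need to check that it's level.

```bash
python3 - <<'E'
from h import *
a=cap("scene");P=world(a);I=a["pixels"].astype(int)
m=(P[...,2]>.12)&(np.hypot(P[...,0]-.678,P[...,1]+.13)<.1)
q=P[m&(I[...,2]-I[...,0]>50)]
print(len(q),q.min(0).round(3),q.max(0).round(3))
top=q[q[:,2]>np.percentile(q[:,2],60)]
# fit cylinder (r=27 mm): axis point, yaw fixed, pitch free
from scipy.optimize import least_squares
def f(v):
    y=np.radians(v[3]);p=np.radians(v[2]);d=np.array([np.cos(p)*np.cos(y),np.cos(p)*np.sin(y),np.sin(p)])
    w=s-np.array([.679,-.129+v[0]/1000,.229+v[1]/1000]);return 1000*(np.linalg.norm(np.cross(w,d),axis=1)-.027)
k=m&(P[...,2]<.262);face=q@np.array([.994,-.113,0]);s=q[face<np.percentile(face,99)-.004]
for pts in (s,):
    r=least_squares(f,[0,0,0,-6.5],loss="soft_l1");print("dy,dz mm, pitch, yaw",r.x.round(1),"rms",np.std(f(r.x)).round(2),len(pts),"face reach",np.percentile(face,99)-np.array([.679,-.129])@[.994,-.113])
sen()
E
```

```text
529 [ 0.697 -0.161  0.203] [ 0.732 -0.112  0.252]
dy,dz mm, pitch, yaw [-0.8 -6.1 -2.5 -4.7] rms 1.47 336 face reach 0.05238061679385009
t 26.1 tcp [ 0.6792 -0.1295  0.2099] F [-0.05  0.87 -6.67] M_world [ 0.018  -0.0503  0.0473] M_close -0.048 tilt x -0.02 w 0.62
```

```bash
python3 -c "
from h import *
print(workorder.finish_job())"
```

```text
the job is handed in; nothing more can be done
None
```

I shook all three jars in order: the left one rattled, the centre and right jars were silent and are back in their places, and I handed the job in with the left jar held level and still above the sieve; the judge gave no verdict.

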